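# Index the painting stand to the lamp side

## Robot

A 6-joint arm with a two-finger parallel gripper is mounted at the origin on the work surface. World frame = base frame: x ahead of the robot, y to its left, z up, the work surface at z = 0. Lengths are in m, angles in degrees, forces in N, time in s.
With the tool pointing down it reaches from about 0.4 to 0.825 m from the base axis. Payload 7 kg.
Tool frame: the origin (TCP) lies at the centre of the arm's flange, where the gripper is bolted on; the fingertips stand 173 mm ahead of it and the grasp point (between the pads) lies 155 mm ahead of it; z points along the fingers, y is the line along which they close (so a half turn about z gives the same grasp; the last joint's range is limited). The gripper opens to 85 mm and grips with 20 to 120 N. Pads are 22 mm wide; open, the fingers measure 114 mm over their backs; the gripper's body (76 mm by 85 mm) begins 54 mm behind the grasp point. The pads swing forward as they close: fully open they stand 13 mm farther back than shut.
Start: joints at [86.694, 20.546, 0.682, 0, -70.136, -16.507], TCP at [0.229, 0.635, 0.405] pointing down, gripper open.
Joint ranges: [-176.03, 176.03], [-82.01, 121.73], [-58.28, 71.71], [-173.87, 95.51], [-174.79, -0.11], [-173.66, 173.66]. Speed limits (degrees/s): [136.94, 136.94, 172.46, 180, 180, 180].

## Interface

Orientations are given as a 3x3 rotation matrix whose columns are the frame's x, y, z axes.
In Python, from rig import manip gives the robot as it stands.
- The arm moves only by the tool send_rows, never from a script. Its argument "steps" is a list of rows, each a list of 5 numbers: the finger opening in mm, from 0 to 85.4, then the shift along the tool's x, y, z in mm, then the turn about the tool's z in degrees. A call has 1 to 8 rows; each row shifts and turns the commanded pose from where the row before left it, along the tool's axes as they then stand; what a row does not reach is not made up. A row lasts 1/10 s, in which the tool goes at most 50 mm and 8.59 degrees, less where a joint would pass 70% of its speed; a pose out of reach is approached as far as the arm can. A call with a gripper value outside its range is refused whole. The fingers move at their own pace and stop on an object; the grip force is fixed at half the most. Time passes only in rows, so rows that do not move let the fingers close. It gives the time, the measured TCP pose, the force, the opening and the grip force at its end, in the units of the state.
- manip.get_obs(): the state, without advancing time (a new reading comes with each control period).
- manip.grab_frame(name): name is "scene" or "side" or "wrist"; returns a dict with "color" (420x560x3 uint8, red, green, blue), "fx", "fy", "cx", "cy" (pixels), "D" ([k1, k2, p1, p2, k3] as OpenCV has them; the pictures are not rectified), "extrinsics" (4x4, takes a point from world to camera coordinates). Camera axes: x right, y down, z forward; pixel columns grow to the right and rows downward; lengths in m; the calibration is good to about 2 mm. A picture is of the moment at which its call begins. There is no depth.
- manip.close_job(): hands the job in; it is judged then, once.
The state is a dict: "clock": time; "qpos": joint angles; "joint_velocities": joint speeds; "tau": joint torques, N m; "eef_pos": TCP position; "orientation": TCP orientation; "wrist_force": force on the tool from outside, world axes, zero at the start; "torque": the same for the moment, N m; "grip_width": finger opening in m; "grip_force": force on a finger pad.
Only numpy, scipy, OpenCV 4.12 (cv2) and the standard library are available. Lean on these libraries where they do the work, as an engineer would, in place of code of your own. Each camera call takes 0.05 s, during which the arm holds its last target. There are 200 camera calls.

## Task

The small painting stand that holds the painted model rudder is locked by a sprung pin in its middle hole. Lift the pin by its knob, swing the arm towards the side on which the lamp stands, and let the pin spring fully home into the next hole there, found by feel because that hole's plate was clamped by hand; then let go. Be gentle: never force the arm sideways against a seated pin, do not touch the rudder or the lamp, and leave everything else on the bench where it is.

Things in the scene. Friction and masses are not known exactly. Their poses are not given: they have to be found in the camera images.
- stand: steel painting stand fixed to the bench, round base 244 mm across. Origin on its vertical turning axis at bench height, z up; from there its -x axis points along the arm as locked in the middle hole (turntable joint 0)
- middle_hole (a point): mouth of the middle hole. Index plates form a level arc (50 mm above the bench, radius 92 to 118 mm, 14 mm thick) under the arm's whole swing, unbroken but for three 11 mm holes on the 105 mm radius: this one and one on either side, in plates clamped by hand anywhere 0.58 to 0.94 rad from the middle (each on its own, firm, not measured: feel for it)
- turntable (a joint): angle of the turntable with its arm and the rudder about the stand's axis, rad: 0 locked in the middle hole, positive when the arm swings to the stand's +y side, negative to its -y side; end stops at -1.05 and 1.05. It turns stiffly (about 1.5 N at the knob) and stays where it is left
- pin (a joint): lift of pin and knob, m: 0 home in a hole, 0.010 with its round tip resting on the plates' top, 0.018 at the upper end stop. A spring pushes it down: 4 N when home, 6 N at 0.010, 8 N at the top. Lifted more than 0.010 it clears the plates; let go off a hole it rides on the plates and drops in by itself when moved over a hole
- knob (a point): centre of the pin's black round knob, an upright cylinder 22 mm across and 38 mm high, 107 mm above the bench when home, 105 mm from the stand's axis; it moves with pin and arm and does not turn on its own. Under it stands the pin's 22 mm wide steel guide, top 80 mm above the bench; the arm is 24 mm wide, top 62 mm above the bench
- shank: the 8 mm steel pin below the knob, with a round tip that reaches 10 mm into the hole; origin on the stand's axis (moves with the pin)
- rudder: the freshly painted dark red model rudder, an upright blade 52 mm wide, 7 mm thick, between 100 and 165 mm above the bench on a brass rod in the centre of the turntable; origin on the stand's axis; do not touch
- lamp: a white lamp with a round mushroom shade, 100 mm across and 205 mm high on a thin stem with a round foot, fixed about 250 mm to one side of the stand (its +y or -y side); origin at the centre of its foot
- jar: a closed amber glass jar with a brass lid, 80 mm across and 95 mm high, standing beside the stand across from the lamp; origin at the centre of its underside
- bottle_a: a cream-coloured squeeze bottle with a white cap, 36 mm across and 115 mm high; origin at the centre of its underside
- bottle_b: a brown squeeze bottle with a white cap, 36 mm across and 115 mm high; origin at the centre of its underside
- spare_rudder: a dark grey model rudder lying flat, 75 x 48 x 7 mm with a 70 mm brass rod along its x axis; origin under its blade
- clamp: a steel locking forceps lying flat, about 130 mm long, 8 mm high; origin under its middle, x towards its tip
- brush: a paint brush lying flat, 170 mm long along its x axis, bristles to +x
- glue_pot: a white round pot, 48 mm across and 30 mm high; origin at the centre of its underside
There are look-alikes about, which are no part of the job. Leave any blue or orange look-alike of the lamp alone.

How it is judged:
By the outcome, as a careful person would: the job done as asked, in the order asked, and still so for the second after the job is handed in, with the robot touching nothing.
It also fails if it takes over 45 s, if anything falls off the work surface, if the arm or the gripper's body presses on something with over 40 N, if the wrist force passes 120 N, or if a joint passes its speed limit or range.

## Working session

There is one attempt and no reset: what is moved stays moved. The work goes in short steps, Python scripts to look and compute and a tool call to move; the robot and the scene stay as the last step left them, time stands still between calls to the robot, and variables do not carry over. Pictures are saved under pics/ and viewed, at most 10 in all, crops included, and the job is handed in when it is done.

Besides the shell and the picture viewer there is one more tool, called after "Request:" as name([rows], argument=value, ...), one row to a line, values as JSON. send_rows: Moves the arm, as the interface text tells. Its arguments: {"type":"object","properties":{"steps":{"type":"array"}},"required":["steps"]}

```bash
mkdir -p pics; python3 - <<'E'
from rig import manip
import cv2,pickle,numpy as np
d={}
for n in ["scene","side"]:
    f=manip.grab_frame(n); d[n]=f
    print(n,f["fx"],f["cx"],f["cy"],f["D"]); print(np.round(f["extrinsics"],3).tolist())
    cv2.imwrite(f"pics/{n}0.png",f["color"][:,:,::-1])
pickle.dump(d,open("d0.pkl","wb"))
o=manip.get_obs(); print({k:np.round(o[k],3).tolist() for k in o})
E
```

```text
scene 435.3659218781611 289.1587262918288 210.78063809107186 [0.04657249 0.         0.         0.         0.        ]
[[-0.687, 0.726, 0.014, 0.379], [0.592, 0.571, -0.568, -0.301], [-0.421, -0.382, -0.823, 1.249], [0.0, 0.0, 0.0, 1.0]]
side 379.89983074664815 274.7754151260132 211.6092988429591 [0.0088389 0.        0.        0.        0.       ]
[[0.797, -0.604, 0.006, -0.433], [-0.425, -0.569, -0.704, 0.353], [0.429, 0.558, -0.71, 0.608], [0.0, 0.0, 0.0, 1.0]]
{'clock': 0.1, 'qpos': [86.697, 20.587, 0.639, -0.018, -70.134, -16.509], 'joint_velocities': [0.037, -0.193, 0.169, 0.065, 0.153, -0.034], 'tau': [-0.002, -58.476, 29.411, 6.955, -0.003, -0.0], 'eef_pos': [0.229, 0.635, 0.404], 'orientation': [[0.941, -0.339, -0.0], [-0.339, -0.941, -0.001], [0.0, 0.001, -1.0]], 'wrist_force': [-0.477, 0.794, -0.856], 'torque': [0.03, -0.016, -0.007], 'grip_force': 0.0, 'grip_width': 0.085}
```

View pics/scene0.png

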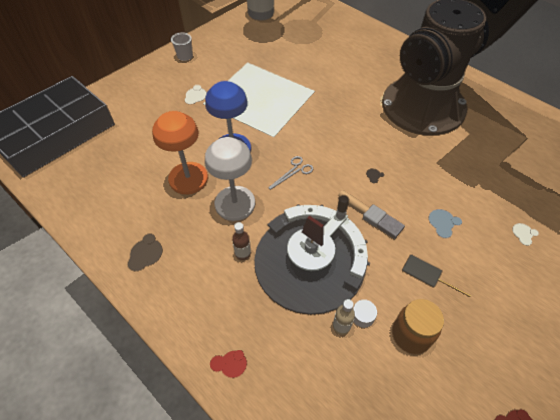

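View pics/side0.png

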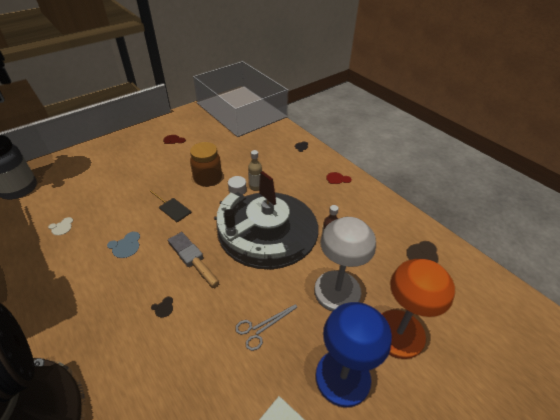

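The white lamp's foot is at about (235,203) in the scene view and (338,290) in the side view. The stand is centred near (311,250) in scene, and the black knob is at about (342,205) in scene and (231,215) in side. I'll zoom in on the stand in both views.

```bash
python3 - <<'E'
import cv2,pickle,numpy as np
d=pickle.load(open("d0.pkl","rb"))
a=d["scene"]["color"][170:320,245:380,::-1]; b=d["side"]["color"][170:270,200:335,::-1]
a=cv2.resize(a[:110],None,fx=5.5,fy=5.5,interpolation=cv2.INTER_CUBIC)[:600]
b=cv2.resize(b,None,fx=5.9,fy=5.9,interpolation=cv2.INTER_CUBIC)[:600]
cv2.imwrite("pics/a.png",a);cv2.imwrite("pics/b.png",b)
E
```

```text
(no output)
```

View pics/a.png

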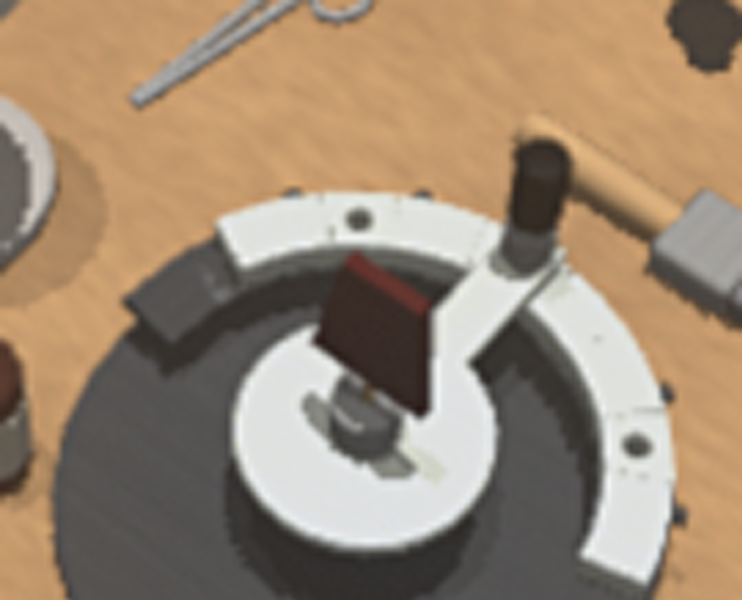

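View pics/b.png

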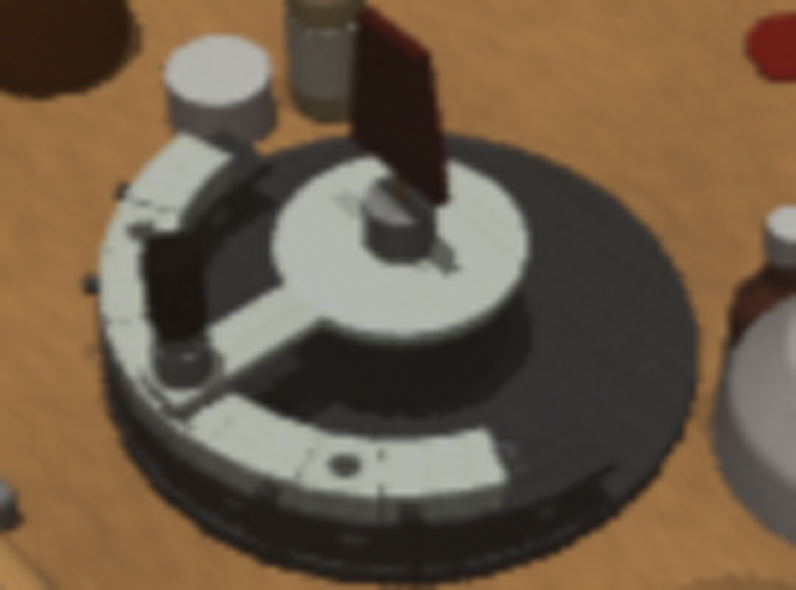

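Scene crop: the knob top is at (542,152), the lamp-side hole at (358,219), the other hole at (637,446), and the turntable disc centre at about (365,434). Side crop: knob top (175,240), lamp-side hole (345,465), disc centre (400,247). The lamp-side hole can be seen, but it still has to be confirmed by feel.

```bash
cat > h.py <<'E'
import cv2,pickle,numpy as np
d=pickle.load(open("d0.pkl","rb"))
def ray(n,p,f=None):
    f=f or d[n];K=np.array([[f["fx"],0,f["cx"]],[0,f["fy"],f["cy"]],[0,0,1]])
    u=cv2.undistortPoints(np.array([[p]],float),K,np.array(f["D"]))[0,0]
    E=np.array(f["extrinsics"]);R=E[:3,:3];return -R.T@E[:3,3],R.T@np.array([u[0],u[1],1])
def onz(n,p,z,f=None):
    c,r=ray(n,p,f);return c+r*(z-c[2])/r[2]
def tri(p,q):
    A=[];b=[]
    c1,r1=ray("scene",p);c2,r2=ray("side",q)
    s=np.linalg.lstsq(np.c_[r1,-r2],c2-c1,rcond=None)[0]
    x,y=c1+s[0]*r1,c2+s[1]*r2;return (x+y)/2,np.linalg.norm(x-y)
E
python3 - <<'E'
from h import *
np.set_printoptions(precision=4,suppress=True)
S=lambda u,v:((u+.5)/5.5-.5+245,(v+.5)/5.5-.5+170)
T=lambda u,v:((u+.5)/5.9-.5+200,(v+.5)/5.9-.5+170)
print("knobtop",tri(S(542,152),T(175,240)),onz("scene",S(542,152),.126),onz("side",T(175,240),.126))
print("hole",tri(S(358,219),T(345,465)),onz("scene",S(358,219),.05),onz("side",T(345,465),.05))
print("hole2",onz("scene",S(637,446),.05))
print("disc",tri(S(365,434),T(400,247)),onz("scene",S(365,434),.062),onz("side",T(400,247),.062))
print("lamp foot",tri((235,203),(338,291)))
# base disc / plate outer circle fit
for n,fn in(("scene",S),("side",T)):
  pts={"scene":[(290,193),(420,197),(220,222),(660,400),(675,470),(645,585),(612,330)],"side":[(100,290),(105,220),(180,133),(295,475),(390,497),(505,485),(115,340)]}[n]
  P=np.array([onz(n,fn(*p),.05)[:2] for p in pts])
  from scipy.optimize import least_squares
  r=least_squares(lambda c:np.hypot(*(P-c).T)-.118,P.mean(0));print(n,r.x,r.fun)
E
```

```text
knobtop (array([0.4948, 0.0947, 0.1296]), np.float64(0.002496864386966868)) [0.4914 0.094  0.126 ] [0.4973 0.0969 0.126 ]
hole (array([0.5205, 0.0314, 0.0492]), np.float64(0.0016772828770240545)) [0.5203 0.0323 0.05  ] [0.5207 0.0302 0.05  ]
hole2 [0.525  0.1799 0.05  ]
disc (array([0.5976, 0.103 , 0.0572]), np.float64(0.002438617611551447)) [0.5989 0.1054 0.062 ] [0.5956 0.0982 0.062 ]
lamp foot (array([ 0.6066, -0.13  ,  0.0043]), np.float64(0.00509806337689754))
scene [0.5979 0.103 ] [ 0.0024  0.0015 -0.0016  0.0006  0.0019  0.0007 -0.0042]
side [0.5987 0.1026] [-0.0001  0.0027  0.0003 -0.0026  0.0014  0.0023 -0.0013]
```

The stand's axis is at about (0.598, 0.103). The knob is near (0.4945, 0.095), so the arm points at about 184.5°. The lamp is on the stand's -y side, and the hole there is about 38° further round. I'll approach above the knob first.

Request:
send_rows([
  [85,31,30,0,0],
  [85,31,30,0,0],
  [85,31,30,0,0],
  [85,31,30,0,0],
  [85,31,30,0,0],
  [85,31,30,0,0],
  [85,31,30,0,0],
  [85,31,30,0,0],
])

```text
clock: 0.9
eef_pos: [0.3811, 0.3234, 0.4046]
orientation: [[0.941, -0.339, -0.0], [-0.339, -0.941, -0.0], [-0.0, 0.0, -1.0]]
wrist_force: [-0.0, 0.5, 0.3]
grip_width: 0.0849
grip_force: 0.0
```

Request:
send_rows([
  [85,31,30,0,0],
  [85,31,30,0,0],
  [85,31,30,0,0],
  [85,31,30,0,0],
  [85,31,29,0,0],
  [85,30,29,0,0],
  [85,0,0,0,0],
  [85,0,0,0,0],
])

```text
clock: 1.7
eef_pos: [0.4946, 0.094, 0.4043]
orientation: [[0.94, -0.342, -0.001], [-0.342, -0.94, -0.0], [-0.001, 0.001, -1.0]]
wrist_force: [-0.6, 0.4, -0.2]
grip_width: 0.085
grip_force: 0.0
```

Request:
send_rows([
  [85,0,0,10,-8],
  [85,0,0,10,-8],
  [85,0,0,10,-8],
  [85,0,0,10,0],
  [85,0,0,0,0],
])

```text
clock: 2.2
eef_pos: [0.4938, 0.0957, 0.3633]
orientation: [[0.998, 0.07, -0.002], [0.07, -0.998, -0.001], [-0.002, 0.001, -1.0]]
wrist_force: [0.3, 0.4, -0.5]
grip_width: 0.0852
grip_force: 0.0
```

```bash
python3 - <<'E'
from rig import manip
import cv2,pickle,numpy as np
f=manip.grab_frame("wrist"); pickle.dump(f,open("w.pkl","wb"))
cv2.imwrite("pics/w.png",f["color"][:,:,::-1])
o=manip.get_obs(); print({k:np.round(o[k],3).tolist() for k in ("clock","qpos","eef_pos","orientation","wrist_force")})
E
```

```text
{'clock': 2.25, 'qpos': [33.352, 6.172, -23.971, -0.003, -59.934, 60.684], 'eef_pos': [0.494, 0.096, 0.364], 'orientation': [[0.998, 0.07, -0.001], [0.07, -0.998, -0.001], [-0.001, 0.001, -1.0]], 'wrist_force': [0.003, 0.192, 0.719]}
```

View pics/w.png

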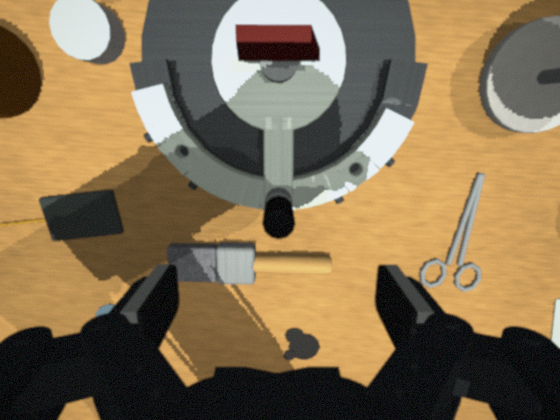

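In the wrist view the knob top is at about (279,217), the lamp-side hole at (356,169), the other hole at (183,151), and the arm's centre line is at column 278 or so. I'll use these to refine the positions.

```bash
python3 - <<'E'
from h import *
np.set_printoptions(precision=4,suppress=True)
f=pickle.load(open("w.pkl","rb"))
g=cv2.cvtColor(f["color"],cv2.COLOR_RGB2GRAY)
def cen(x0,x1,y0,y1,t):
    m=(g[y0:y1,x0:x1]<t); ys,xs=np.nonzero(m); return (xs.mean()+x0,ys.mean()+y0),len(xs)
p1,n1=cen(348,364,161,177,75);p2,n2=cen(175,191,143,159,75)
print(p1,n1,p2,n2)
H1=onz("w",p1,.05,f);H2=onz("w",p2,.05,f);kt=onz("w",(279,221),.126,f);print("knob",kt,H1,H2)
# disc outline of turntable top
print("disc",onz("w",(279,65),.062,f), onz("w",(212,55),.062,f),onz("w",(346,55),.062,f))
for C in(np.array([.598,.103]),):
  for n,P in(("knob",kt),("H1",H1),("H2",H2)):
    v=P[:2]-C;print(n,np.hypot(*v),np.degrees(np.arctan2(v[1],v[0]))%360)
# centre from two holes, r=105
m=(H1+H2)[:2]/2;v=(H2-H1)[:2];L=np.linalg.norm(v);n=np.array([v[1],-v[0]])/L
h=np.sqrt(.105**2-L*L/4);print("axis",m+n*h,m-n*h)
E
```

```text
(np.float64(354.40909090909093), np.float64(167.8030303030303)) 66 (np.float64(183.05405405405406), np.float64(150.3918918918919)) 74
knob [0.4957 0.0941 0.126 ] [0.5221 0.0309 0.05  ] [0.5267 0.1765 0.05  ]
disc [0.5971 0.1009 0.062 ] [0.6003 0.151  0.062 ] [0.6072 0.0517 0.062 ]
knob 0.10265991284565948 184.97815831286727
H1 0.10469711564256294 223.5235407934546
H2 0.10238001805170398 134.11405684272376
axis [0.6    0.1013] [0.4488 0.1061]
```

Request:
send_rows([
  [60,0,1,20,0],
  [60,0,0,25,0],
  [50,0,0,25,0],
  [50,0,0,20,0],
  [40,0,0,9,0],
  [32,0,0,0,0],
  [32,0,0,0,0],
  [32,0,0,0,0],
])

```text
clock: 3.05
eef_pos: [0.495, 0.0943, 0.2669]
orientation: [[0.997, 0.073, 0.002], [0.073, -0.997, 0.001], [0.002, -0.001, -1.0]]
wrist_force: [-0.4, 0.9, 0.2]
grip_width: 0.0324
grip_force: 0.0
```

```bash
python3 - <<'E'
from rig import manip
import cv2,pickle,numpy as np
f=manip.grab_frame("wrist"); pickle.dump(f,open("w2.pkl","wb"))
cv2.imwrite("pics/w2.png",f["color"][:,:,::-1])
o=manip.get_obs(); print({k:np.round(o[k],4).tolist() for k in ("clock","grip_width","eef_pos","orientation","wrist_force")})
E
```

```text
{'clock': 3.1, 'grip_width': 0.0321, 'eef_pos': [0.495, 0.0943, 0.2668], 'orientation': [[0.9973, 0.0729, 0.0018], [0.0729, -0.9973, 0.001], [0.0019, -0.0008, -1.0]], 'wrist_force': [-0.2214, 0.3544, -0.5218]}
```

View pics/w2.png

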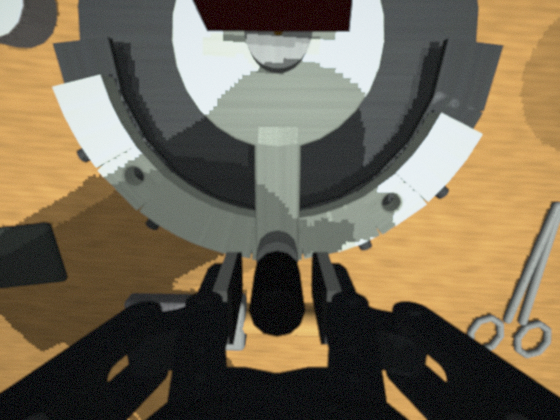

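The knob (columns 252–304) is centred between the fingers (240 and 315). Next I close on it and lift 13 mm.

Request:
send_rows([
  [28,0,0,3,0],
  [24,0,0,0,0],
  [15,0,0,0,0],
  [15,0,0,0,0],
  [15,0,0,0,0],
  [15,0,0,0,0],
])

```text
clock: 3.7
eef_pos: [0.4945, 0.094, 0.2629]
orientation: [[0.997, 0.073, 0.0], [0.073, -0.997, -0.0], [0.0, 0.0, -1.0]]
wrist_force: [-2.6, 0.3, 5.8]
grip_width: 0.0205
grip_force: 58.5
```

Request:
send_rows([
  [15,0,0,-4,0],
  [15,0,0,-4,0],
  [15,0,0,-3,0],
  [15,0,0,-3,0],
  [15,0,0,0,0],
  [15,0,0,0,0],
])

```text
clock: 4.3
eef_pos: [0.4945, 0.094, 0.2766]
orientation: [[0.997, 0.073, -0.0], [0.073, -0.997, -0.0], [-0.0, 0.0, -1.0]]
wrist_force: [4.6, -0.2, -7.6]
grip_width: 0.0206
grip_force: 58.8
```

Request:
send_rows([
  [15,0.1,3.7,0,-2],
  [15,0.3,7.3,0,-4],
  [15,0.3,7.3,0,-4],
  [15,0.3,7.3,0,-4],
  [15,0.3,7.3,0,-4],
  [15,0.1,3.7,0,-2],
  [15,0,0,0,0],
  [15,0,0,0,0],
])

```text
clock: 5.1
eef_pos: [0.5036, 0.0588, 0.2765]
orientation: [[0.913, 0.409, -0.0], [0.409, -0.913, -0.0], [-0.0, -0.0, -1.0]]
wrist_force: [0.4, 0.9, -7.3]
grip_width: 0.0208
grip_force: 58.9
```

Request:
send_rows([
  [15,0.1,3.7,0,-2],
  [15,0.3,7.3,0,-4],
  [15,0.3,7.3,0,-4],
  [15,0.1,3.7,0,-2],
  [15,0,0,0,0],
  [15,0,0,0,0],
])

```text
clock: 5.7
eef_pos: [0.5146, 0.04, 0.2765]
orientation: [[0.808, 0.589, -0.001], [0.589, -0.808, -0.0], [-0.001, -0.0, -1.0]]
wrist_force: [1.0, 2.3, -8.0]
grip_width: 0.0208
grip_force: 59.0
```

Request:
send_rows([
  [15,0.1,4.6,0,-2.5],
  [15,0,0,2,0],
  [15,0,0,1.5,0],
  [15,0,0,0,0],
  [15,0,0,0,0],
])

```text
clock: 6.2
eef_pos: [0.5175, 0.0363, 0.2731]
orientation: [[0.781, 0.625, -0.0], [0.625, -0.781, -0.0], [-0.0, -0.0, -1.0]]
wrist_force: [-0.7, 2.4, -6.7]
grip_width: 0.0209
grip_force: 59.1
```

Request:
send_rows([
  [22,0,0,0,0],
  [24,0,0,0,0],
  [25,0,0,0,0],
  [25,0,0,0,0],
])

```text
clock: 6.6
eef_pos: [0.5181, 0.0361, 0.2738]
orientation: [[0.781, 0.625, 0.001], [0.625, -0.781, 0.0], [0.001, 0.001, -1.0]]
wrist_force: [-0.3, -0.1, 0.3]
grip_width: 0.0252
grip_force: 0.0
```

```bash
python3 - <<'E'
from rig import manip
import cv2,pickle,numpy as np
f=manip.grab_frame("wrist"); g=manip.grab_frame("side"); pickle.dump((f,g),open("c0.pkl","wb"))
a=cv2.resize(f["color"][120:,130:430,::-1],(400,400)); b=cv2.resize(g["color"][170:270,200:300,::-1],(400,400),interpolation=cv2.INTER_CUBIC)
cv2.imwrite("pics/c0.png",np.hstack([a,b]))
o=manip.get_obs(); print({k:np.round(o[k],4).tolist() for k in ("clock","grip_width","eef_pos","wrist_force")})
E
```

```text
{'clock': 6.7, 'grip_width': 0.0248, 'eef_pos': [0.5179, 0.0361, 0.2736], 'wrist_force': [-0.1261, -0.3389, -0.5272]}
```

View pics/c0.png

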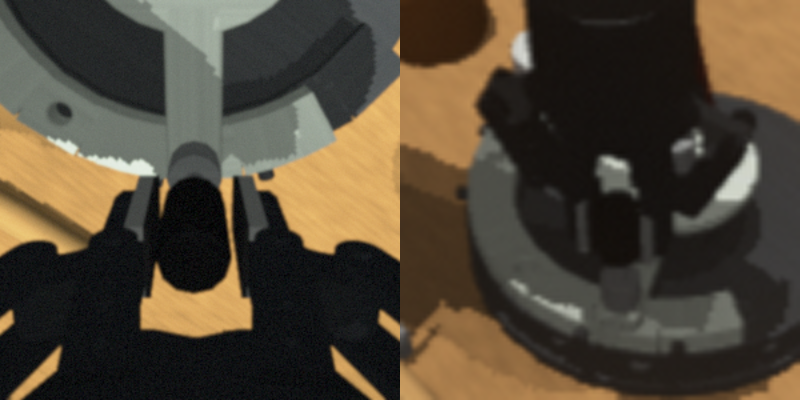

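Both views show the fingers loose around the knob, with the pin riding on the plates. I'll use the knob's lower dark edge in the wrist view (row ~337) to detect the drop.

```bash
cat > m.py <<'E'
import numpy as np,pickle,cv2
def edges(c):
    g=cv2.GaussianBlur(c,(3,3),0).max(2).astype(int)
    out=[]
    for u in (266,276,286):
        col=g[290:400,u]; out.append(290+int(np.argmax(col>70)))
    row=g[310]; L=276-int(np.argmax(row[276:200:-1]>45)); R=276+int(np.argmax(row[276:350]>45))
    return out,L,R
E
cat > look.py <<'E'
from rig import manip
from m import *
import sys
f=manip.grab_frame("wrist");o=manip.get_obs()
pickle.dump(f,open("last.pkl","wb"))
e=o["eef_pos"];print(edges(f["color"]),round(o["clock"],2),np.round(e,4),np.round(o["wrist_force"],1),"ang",round(float(np.degrees(np.arctan2(e[1]-.1025,e[0]-.5985))%360),2))
E
python3 - <<'E'
from m import *
print("home",edges(pickle.load(open("w2.pkl","rb"))["color"]),"ride",edges(pickle.load(open("c0.pkl","rb"))[0]["color"]))
E
```

```text
home ([333, 336, 334], 248, 305) ride ([337, 339, 337], 276, 302)
```

Request:
send_rows([
  [25,0,1,0,-0.5],
  [25,0,1,0,-0.5],
  [25,0,1,0,-0.5],
  [25,0,0,0,0],
])

```text
clock: 7.1
eef_pos: [0.5198, 0.0337, 0.2732]
orientation: [[0.764, 0.646, 0.0], [0.646, -0.764, -0.0], [-0.0, 0.0, -1.0]]
wrist_force: [1.2, -0.1, -0.2]
grip_width: 0.0249
grip_force: 0.0
```

```bash
python3 look.py
```

```text
([336, 337, 335], 276, 301) 7.15 [0.5197 0.0337 0.2732] [-1.  -0.4  0. ] ang 221.12
```

Request:
send_rows([
  [25,0,0.8,0,-0.4],
  [25,0,0.8,0,-0.4],
  [25,0,0,0,0],
])

```text
clock: 7.45
eef_pos: [0.5208, 0.0325, 0.2732]
orientation: [[0.755, 0.656, 0.0], [0.656, -0.755, -0.0], [-0.0, 0.0, -1.0]]
wrist_force: [-0.5, 0.3, -0.0]
grip_width: 0.0249
grip_force: 0.0
```

```bash
python3 look.py
```

```text
([322, 324, 322], 254, 299) 7.5 [0.5207 0.0325 0.2732] [-0.  -0.3  0.7] ang 221.98
```

Request:
send_rows([
  [25,0,0.7,0,-0.4],
  [25,0,0,0,0],
])

```text
clock: 7.7
eef_pos: [0.5212, 0.032, 0.2732]
orientation: [[0.75, 0.661, 0.0], [0.661, -0.75, -0.0], [0.0, 0.0, -1.0]]
wrist_force: [0.6, 0.0, 1.1]
grip_width: 0.025
grip_force: 0.0
```

```bash
python3 look.py
```

```text
([322, 323, 321], 253, 297) 7.75 [0.5211 0.0321 0.2732] [-0.6  0.7 -0.1] ang 222.32
```

The edge dropped 13 px, so the pin fell into the hole, and the side force is near zero. Next I open and withdraw upward.

Request:
send_rows([
  [35,0,0,0,0],
  [50,0,0,0,0],
  [60,0,0,0,0],
  [60,0,0,0,0],
  [60,0,0,-15,0],
  [60,0,0,-25,0],
  [60,0,0,-30,0],
  [60,0,0,-30,0],
])

```text
clock: 8.55
eef_pos: [0.5209, 0.032, 0.3742]
orientation: [[0.75, 0.661, -0.001], [0.661, -0.75, -0.0], [-0.001, -0.0, -1.0]]
wrist_force: [1.3, -0.0, -0.6]
grip_width: 0.0603
grip_force: 0.0
```

Request:
send_rows([
  [60,-40,0,-20,0],
  [60,-40,0,0,0],
  [60,-20,0,0,0],
  [60,0,0,0,0],
  [60,0,0,0,0],
])

```text
clock: 9.05
eef_pos: [0.4462, -0.0342, 0.3935]
orientation: [[0.751, 0.661, 0.001], [0.661, -0.751, 0.0], [0.001, 0.0, -1.0]]
wrist_force: [0.3, 0.4, 0.3]
grip_width: 0.0596
grip_force: 0.0
```

```bash
python3 - <<'E'
from rig import manip
from h import *
f=manip.grab_frame("scene"); g=manip.grab_frame("side"); pickle.dump((f,g),open("e.pkl","wb"))
a=cv2.resize(f["color"][170:290,245:365,::-1],(400,400),interpolation=cv2.INTER_CUBIC); b=cv2.resize(g["color"][170:270,200:300,::-1],(400,400),interpolation=cv2.INTER_CUBIC)
cv2.imwrite("pics/e.png",np.hstack([a,b]))
o=manip.get_obs(); print({k:np.round(o[k],4).tolist() for k in ("clock","grip_width","eef_pos","wrist_force")})
E
```

```text
{'clock': 9.15, 'grip_width': 0.0598, 'eef_pos': [0.4467, -0.0337, 0.3931], 'wrist_force': [0.3983, 0.5929, -0.2364]}
```

View pics/e.png

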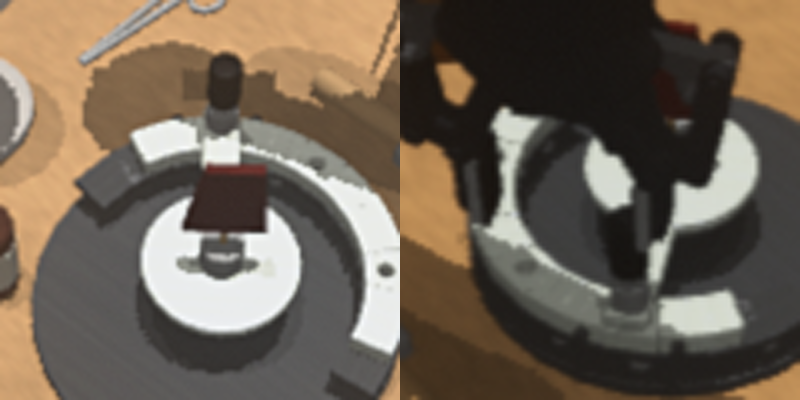

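The pictures show the knob with the same proportions as when locked at the start: black about 17 px and grey guide about 8 px. That means the pin is fully home in the lamp-side hole, and the gripper is clear. I'll hand the job in.

```bash
python3 - <<'E'
from h import *
f,g=pickle.load(open("e.pkl","rb"))
u=(225+.5)/3.333-.5+245;v=(66+.5)/3.333-.5+170
for z in(.126,.136):
    P=onz("scene",(u,v),z,f);w=P[:2]-[.5985,.1025];print(z,P,np.hypot(*w),np.degrees(np.arctan2(w[1],w[0]))%360)
from rig import manip
print(manip.close_job())
E
```

```text
0.126 [0.52088186 0.03436384 0.126     ] 0.1032817170579486 221.27789323470228
0.136 [0.52700498 0.03904527 0.136     ] 0.09559309986346211 221.59035535161382
the job is handed in; nothing more can be done
None
```

The pin has dropped home in the lamp-side hole, about 0.65 rad from the middle; side force stayed within about 1 N as it was found by feel, the knob is released, the gripper is clear, and the job was handed in at about 9 s (no verdict was returned).

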